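# Clear the grill fork off the rack and put the salt tub in its lined bay

### The job

The salt tub belongs in the rack bay with the blue liner, but somebody has left the grill fork lying across the rack. Clear the fork away first: lay it, without dropping it, flat in the tool tray beside the skewer. Then bring the white tub from the trough and set it down gently in its lined bay, lengthways along the bay, upright with its whole foot on the liner, and leave everything else where it stands.

Things in the scene. Friction and masses are not known exactly. Their poses are not given: they have to be found in the camera images.
- tub_c (a point): closed white plastic salt tub, an upright box 66 mm (its x) by 44 mm (its y) by 86 mm high with the lid; the point is its centre, 43 mm above its foot; z up. 200 to 390 g, plain straight sides. At the start it stands in the trough, its 66 mm across the trough
- trough: fixed steel trough, 380 mm long (its x), 84 mm wide (its y), 90 mm high; walls and floor 4 mm thick. Inside it is 76 mm wide, so no finger fits past the 66 mm of the tub; along the trough at least 45 mm is free on each side of the tub. Origin under its centre, on the cart top
- rack: fixed wire rack. Base plate 100 mm deep (x), 4 mm thick; inverted-U loops of 6 mm rod, 84 mm deep, 110 mm high, at y = 120, 60, 0, -60, -120, -154 mm. Four bays 54 mm clear at y = 90, 30, -30, -90, open above and at both x ends; board slot at y = -137. Origin on the cart top under the middle of the bays. Bay -90 is empty; the liner and the two tins have the other three in any order
- liner_top (a point): blue plastic liner, 96 mm (its x, along the bay) by 53 mm by 3 mm, fixed on the rack's base plate in the salt tub's own bay; the point is the middle of its top face, 7 mm above the cart top. Axes as the rack's. The tub has 5 mm of play to the loops on each side: no room for fingers there
- fork_c (a point): black grill fork, 300 mm long (its x), flat underside, lying on the tops of the rack's loops. The point is half-way along, 8 mm above its underside. Handle 24 mm wide, 16 high from x = -150 to -20 mm; shaft 12 wide, 8 high to +85; head with two tines 34 wide, 8 high to +150. 140 to 200 g, balances at about x = -14 mm
- fork_butt (a point): end of the fork's handle, 8 mm above the underside
- fork_tip (a point): end of the fork's tines, 3.5 mm above the underside
- tray: shallow aluminium tool tray, fixed, open above, 360 mm (its x) by 130 mm (its y) by 25 mm high outside, walls and floor 4 mm. Origin under its centre, on the cart top. The skewer lies in its -y half, the other half is free
- skewer_c (a point): steel skewer lying lengthways in the tray, blade 9 mm wide, 4.5 mm thick, ring 32 mm across at its -x end; reaches from -155 to +152 mm along its x from this point (in the middle of the blade). Bystander
- tin_red_c (a point): red spice tin, 62 x 42 x 70 mm high, standing in a rack bay; its centre, 35 mm above its foot. Bystander
- tin_green_c (a point): green spice tin, as the red one. Bystander
- board_c (a point): wooden board on edge in the rack's board slot, 200 mm (its x) by 20 mm by 140 mm high; its centre, 70 mm up. Bystander
- jar_a_c (a point): amber jar, 64 mm across, 85 mm high, in the trough towards its -x end; its centre. Bystander
- jar_b_c (a point): green jar, as the amber one, towards the trough's +x end. Bystander
- bowl_c (a point): glass bowl, 110 mm across the rim, 58 mm high, on the cart top before the rack; its centre, 29 mm up. Bystander
- shaker_c (a point): aluminium shaker, 54 mm across, 85 mm high, on the cart top before the rack; its centre, 42 mm up. Bystander

How it is judged:
On the way, in this order (a step that is already met when the one before it is completed fails the run):
1. the fork lies in the tool tray, let go (x of fork_butt in the frame of tray between -0.178 and 0.178 m and y of fork_butt in the frame of tray between -0.063 and 0.063 m and z of each of fork_butt, fork_tip in the frame of tray below 0.022 m and x of fork_tip in the frame of tray between -0.178 and 0.178 m and y of fork_tip in the frame of tray between -0.063 and 0.063 m and contact force between the fingers and fork below 0.2 N and linear speed of fork below 0.03 m/s), for 0.2 s.
2. the tub stands on the liner in its bay, let go (x of tub_c in the frame of liner_top between -0.017 and 0.017 m and y of tub_c in the frame of liner_top between -0.01 and 0.01 m and z of tub_c in the frame of liner_top between 0.038 and 0.047 m and angle between tub_c's own z axis and vertical below 0.08 rad and angle between the x axis of tub_c and the x axis of liner_top, either way round below 0.3 rad and contact force between the fingers and tub below 0.2 N and linear speed of tub below 0.03 m/s), for 0.2 s.
At the end, for the whole second after the job is handed in: Fork flat in the tray, both ends inside the walls and under 22 mm high; tub upright (0.08 rad) on the liner, long side along the bay (0.3 rad), centre within 17 mm of the liner's middle along the bay, 10 mm across; both let go, at rest; no bystander moved over 25 mm (all of step 1 and all of step 2); the robot touches nothing.
It fails at once if the red spice tin or green spice tin or wooden board is shifted by more than 25 mm or tipped (distance of any of tin_red_c, tin_green_c, board_c from where it was at the start of the episode above 0.025 m or angle between any of tin_red_c, tin_green_c, board_c's own z axis and vertical above 0.35 rad).
It fails at once if the amber jar or green jar or skewer is shifted by more than 25 mm or tipped (distance of any of jar_a_c, jar_b_c, skewer_c from where it was at the start of the episode above 0.025 m or angle between any of jar_a_c, jar_b_c, skewer_c's own z axis and vertical above 0.35 rad).
It fails at once if the glass bowl or shaker is shifted by more than 25 mm or tipped (distance of any of bowl_c, shaker_c from where it was at the start of the episode above 0.025 m or angle between any of bowl_c, shaker_c's own z axis and vertical above 0.35 rad).
It fails at once if the tub is dropped into the rack (over 0.35 m/s in the lined bay) (horizontal distance between tub_c and liner_top below 0.035 m and z of tub_c in the frame of liner_top below 0.085 m and linear speed of tub above 0.35 m/s).
It fails at once if the fork is dropped or thrown into the tray (over 0.6 m/s close above its floor) (horizontal distance between fork_c and tray below 0.12 m and z of fork_c in the frame of tray below 0.05 m and linear speed of fork above 0.6 m/s).
It also fails if it takes over 64 s, if anything falls off the work surface, if the arm or the gripper's body presses on something with over 40 N, if the wrist force passes 120 N, or if a joint passes its speed limit or range.

### The arm

A 6-joint arm with a two-finger parallel gripper is mounted at the origin on the work surface. World frame = base frame: x ahead of the robot, y to its left, z up, the work surface at z = 0. Lengths are in m, angles in rad, forces in N, time in s.
With the tool pointing down it reaches from about 0.4 to 0.925 m from the base axis. Payload 3.4 kg.
Tool frame: the origin (TCP) lies on the centre line of the jaws, within the pads' length; the fingertips stand 22 mm ahead of it and the grasp point (between the pads) lies 3 mm ahead of it; z points along the fingers, y is the line along which they close (so a half turn about z gives the same grasp; the last joint's range is limited). The gripper opens to 85 mm and grips with 20 to 120 N. Pads are 22 mm wide; open, the fingers measure 114 mm over their backs; the gripper's body (76 mm by 85 mm) begins 54 mm behind the grasp point. The pads swing forward as they close: fully open they stand 13 mm farther back than shut.
Start: joints at [1.032, 0.307, 1.506, -0, 1.328, -0.073], TCP at [0.258, 0.514, 0.253] pointing down, gripper open.
Joint ranges: [-3.12, 3.12], [-1.05, 2.28], [0.14, 2.33], [-1.42, 4.57], [0.1, 2.73], [-2.68, 2.68]. Speed limits (rad/s): [2.57, 2.57, 3.14, 3.14, 3.14, 3.14].

### API

Orientations are given as a unit quaternion [w, x, y, z].
In Python, from station import manip gives the robot as it stands.
- The arm moves only by the tool servo_tool, never from a script. Its argument "plan" is one flat list of numbers, 6 for each row, row after row: the shift along the tool's x, y, z in m, then the turn, a rotation vector about the tool's x, y, z in degrees. In form: [dx, dy, dz, ax, ay, az, dx, dy, dz, ax, ay, az, ...]. A call has 1 to 20 rows; each row shifts and turns the commanded pose from where the row before left it, along the tool's axes as they then stand; what a row does not reach is not made up. A row lasts 1/8 s, in which the tool goes at most 62.5 mm and 10.7 degrees, less where a joint would pass 70% of its speed; a pose out of reach is approached as far as the arm can. A call is refused whole if a number of a shift passes 0.0625 or a number of a turn 10.7, either way. A call with a gripper value outside its range is refused whole. "claw" is the closure in counts, from 0 (fully open) to 255 (shut), set as the call begins (left out, the last holds). The fingers move at their own pace and stop on an object; "force" is the grip in N (left out, the last holds). Time passes only in rows, so rows that do not move let the fingers close. It gives the time, the measured TCP pose, the force, the opening and the grip force at its end, in the units of the state.
- manip.get_state(): the state, without advancing time (a new reading comes with each control period).
- manip.get_image(name): name is "scene" or "side" or "wrist"; returns the picture (420x560x3 uint8, blue, green, red); there is no depth.
- manip.camera_info(name): a dict with "K" (3x3 intrinsics, pixels), "rvec" (rotation vector, rad) and "tvec" (3), from world to camera coordinates, as OpenCV has them. Camera axes: x right, y down, z forward; pixel columns grow to the right and rows downward; lengths in m; the calibration is good to about 2 mm. The wrist camera is an equidistant fisheye: a pixel r from the principal point sees the ray r / f radians off the axis. A picture is of the moment at which its call begins: read the wrist's pose just before it. camera_info takes no time and is no camera call; for the wrist camera it gives the pose at the moment of the call.
- manip.close_job(): hands the job in; it is judged then, once.
The state is a dict: "t": time; "joint_positions": joint angles; "dq": joint speeds; "joint_torque": joint torques, N m; "tool_pos": TCP position; "eef_rot": TCP orientation; "force": force on the tool from outside, world axes, zero at the start; "ft_torque": the same for the moment, N m; "grip_width": opening from 0.0 (shut) to 1.0 (fully open); "grasp_force": force on a finger pad.
Only numpy, scipy, OpenCV 4.12 (cv2) and the standard library are available. Lean on these libraries where they do the work, as an engineer would, in place of code of your own. Each camera call takes 0.05 s, during which the arm holds its last target. There are 200 camera calls.

## Working session

There is one attempt and no reset: what is moved stays moved. The work goes in short steps, Python scripts to look and compute and a tool call to move; the robot and the scene stay as the last step left them, time stands still between calls to the robot, and variables do not carry over. Pictures are saved under pics/ and viewed, at most 12 in all, crops included, and the job is handed in when it is done.

Besides the shell and the picture viewer there is one more tool, called by a JSON object that holds its "name" and its "arguments", one argument or row to a line. servo_tool: Moves the arm, as the interface text tells. Its arguments: {"type":"object","properties":{"plan":{"type":"array","items":{"type":"number"}},"claw":{"type":"number"},"force":{"type":"number"}},"required":["plan"]}

```bash
mkdir -p pics
python3 - <<'E'
from station import manip
import cv2
for n in("scene","side","wrist"):
    i=manip.camera_info(n); print(n,i)
    im=manip.get_image(n); cv2.imwrite(f"pics/{n}0.png",im)
a=cv2.imread("pics/scene0.png");cv2.imwrite("pics/scene0b.png",cv2.resize(a,(800,600),interpolation=cv2.INTER_CUBIC))
a=cv2.imread("pics/side0.png");cv2.imwrite("pics/side0b.png",cv2.resize(a,(800,600),interpolation=cv2.INTER_CUBIC))
print(manip.get_state())
E
```

```text
scene {'K': array([[494.28366334,   0.        , 279.8454282 ],
       [  0.        , 494.28366334, 213.970984  ],
       [  0.        ,   0.        ,   1.        ]]), 'rvec': array([ 2.1743833 ,  0.98445597, -0.40477104]), 'tvec': array([-0.35384739, -0.19634267,  1.72127661])}
side {'K': array([[533.38117526,   0.        , 287.61481334],
       [  0.        , 533.38117526, 195.79506113],
       [  0.        ,   0.        ,   1.        ]]), 'rvec': array([ 0.27804911, -2.63340835,  1.46320235]), 'tvec': array([0.49739727, 0.12721156, 1.48770632])}
wrist {'K': array([[325.1922621 ,   0.        , 284.69321042],
       [  0.        , 325.1922621 , 209.46234615],
       [  0.        ,   0.        ,   1.        ]]), 'rvec': array([-2.47013406, -1.52489313, -0.20458663]), 'tvec': array([-0.57475046, -0.03463429,  0.37912046])}
{'t': 0.15, 'joint_positions': array([ 1.03249324e+00,  3.07409851e-01,  1.50738910e+00,  1.31113755e-05,
        1.32839966e+00, -7.35049036e-02]), 'dq': array([-5.73715634e-04, -2.18134811e-03, -5.02315180e-03, -6.70152239e-05,
        4.81424808e-05,  7.07375635e-04]), 'joint_torque': array([ 1.12356072e-03, -4.57972848e+01, -2.52218342e+01, -3.60975009e-04,
        8.44741648e-03, -5.42428651e-06]), 'tool_pos': array([0.25750018, 0.51355432, 0.25258169]), 'eef_rot': array([-2.47888929e-04,  2.30314243e-01,  9.73115977e-01, -7.63785065e-04]), 'force': array([0.03170239, 0.03700849, 0.41185344]), 'ft_torque': array([-0.02861536,  0.03415487, -0.0276007 ]), 'grasp_force': 0.0, 'grip_width': 0.9958473858503368}
```

View pics/scene0b.png

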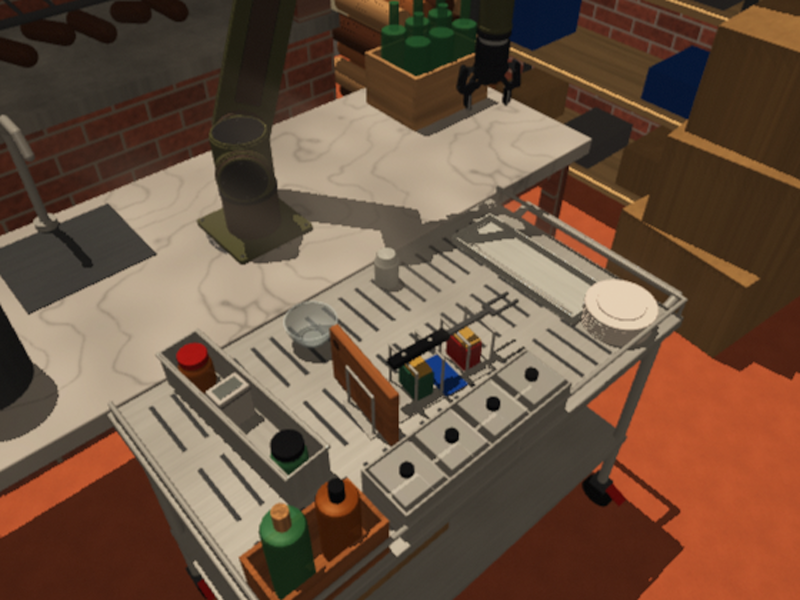

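View pics/side0b.png

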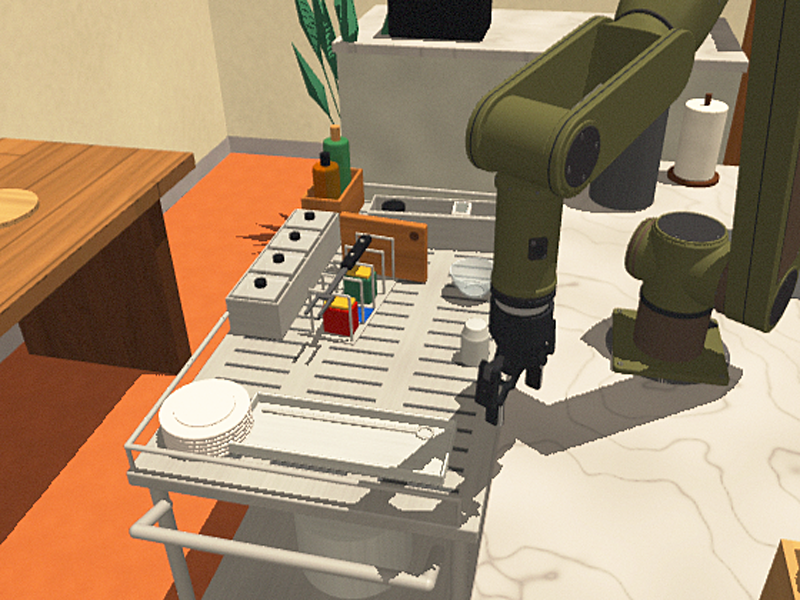

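Run:
```python
import cv2,numpy as np
a=cv2.imread("pics/scene0.png");b=cv2.imread("pics/side0.png")
def crop(im,x,y,w,h,s):
    c=cv2.resize(im[y:y+h,x:x+w],None,fx=s,fy=s,interpolation=cv2.INTER_CUBIC)
    for k in range(0,w,10):
        if (x+k)%20==0: cv2.putText(c,str(x+k),(k*s,8),0,.3,(0,255,255),1);cv2.line(c,(k*s,10),(k*s,16),(0,255,255),1)
    for k in range(0,h,10):
        if (y+k)%20==0: cv2.putText(c,str(y+k),(0,k*s+4),0,.3,(0,255,255),1);cv2.line(c,(20,k*s),(26,k*s),(0,255,255),1)
    return c
cv2.imwrite("pics/c1.png",crop(a,240,130,200,150,4))
cv2.imwrite("pics/c2.png",crop(b,150,140,200,150,4)) 
t1=crop(a,100,220,140,140,4);t2=crop(b,250,120,120,70,2)
c=np.zeros((600,800,3),np.uint8);c[:560,:560]=t1;c[:140,560:800]=t2
t3=crop(b,110,260,120,80,2); c[200:360,560:800]=t3
t3=crop(b,210,270,120,80,2); c[380:540,560:800]=t3
cv2.imwrite("pics/c3.png",c)
```

```text
(no output)
```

View pics/c1.png

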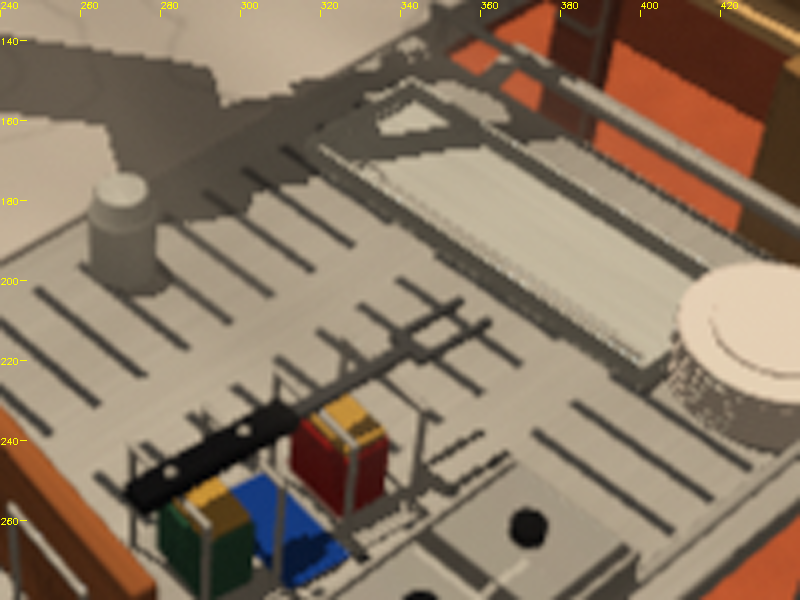

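View pics/c2.png

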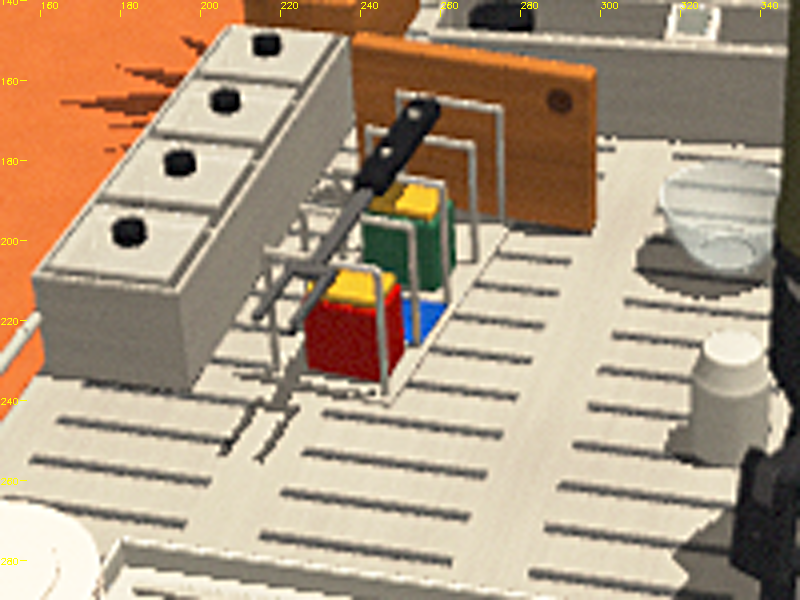

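View pics/c3.png

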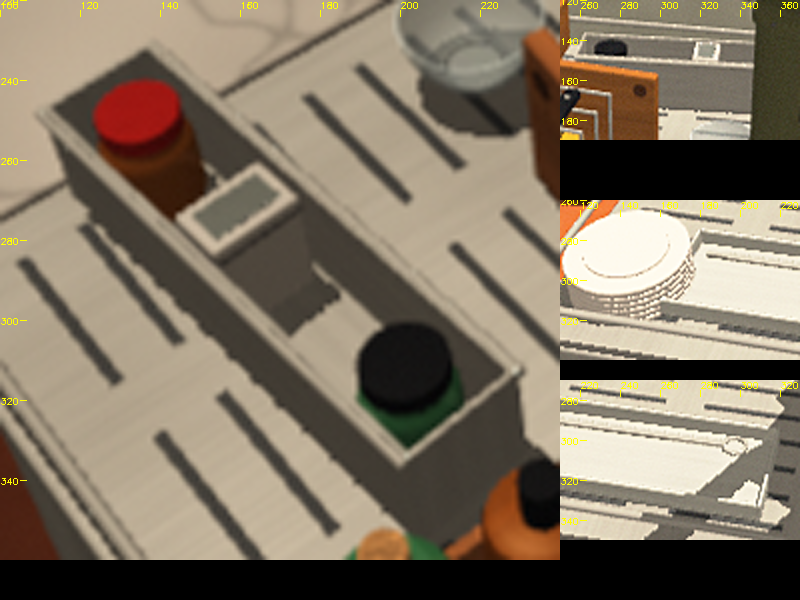

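```bash
cat > h.py <<'E'
import numpy as np,cv2
from scipy.optimize import least_squares
from station import manip
I={n:manip.camera_info(n) for n in("scene","side")}
def proj(n,P):
    i=I[n];return cv2.projectPoints(np.array(P,float).reshape(-1,3),i["rvec"],i["tvec"],i["K"],None)[0][:,0]
def c1(x,y):return("scene",240+x/4,130+y/4)
def c2(x,y):return("side",150+x/4,140+y/4)
def c3(x,y):return("scene",100+x/4,220+y/4)
E
cat > fit.py <<'E'
from h import *
obs=[] # (obj, local, cam,u,v)
def add(o,l,*cs):
    for c in cs: obs.append((o,l)+c)
H=.107
add('rack',(-.039,.12,H),c1(345,345),c2(380,268))
add('rack',(.039,.12,H),c1(418,412),c2(268,250))
add('rack',(-.039,.06,H),c1(275,375),c2(413,225))
add('rack',(.039,.06,H),c1(352,440))
add('rack',(-.039,0,H),c2(447,185)); add('rack',(.039,0,H),c1(280,480))
add('rack',(-.039,-.06,H),c1(133,450),c2(474,145)); add('rack',(.039,-.06,H),c1(208,525),c2(368,128))
add('rack',(-.039,-.12,H),c2(500,107))
for s,t,x,y in((-1,1,150,50),(-1,-1,45,115),(1,-1,402,462),(1,1,520,372)): add('trough',(s*.19,t*.042,.09),c3(x,y))
for s,t,x,y in((-1,1,262,165),(1,1,298,195),(-1,-1,178,215),(1,-1,218,257)): add('tub',(t*.033,-s*.022,.086),c3(x,y))
add('tub',(0,0,.086),("side",323,145))
add('tray',(-.18,-.065,.025),c1(313,150),("side",315,301)); add('tray',(-.18,.065,.025),c1(415,80)); add('tray',(.18,-.065,.025),("side",180.6,275.7))
add('fork',(-.15,0,.008),c1(138,497),c2(428,103)); add('fork',(.15,0,.0035),c1(476,312),c2(276,325)); add('fork',(-.02,0,.012),c1(292,410),c2(370,188))
names=['rack','trough','tub','tray','fork']
x0=np.array([0.0]+[.7,0,0]+[.6,-.4,0]+[.6,-.4,1.57]+[.6,.4,0]+[.7,0,1.57])
def W(p,o,l):
    k=names.index(o);x,y,a=p[1+3*k:4+3*k];c,s=np.cos(a),np.sin(a)
    return [x+c*l[0]-s*l[1],y+s*l[0]+c*l[1],p[0]+l[2]+(.11 if o=='fork' else .004 if o=='tub' else 0)]
def res(p): return np.concatenate([proj(c,W(p,o,l))[0]-(u,v) for o,l,c,u,v in obs])
r=least_squares(res,x0,loss='soft_l1')
print('zc',r.x[0]);
for k,n in enumerate(names):print(n,r.x[1+3*k:4+3*k].round(4))
for (o,l,c,u,v),e in zip(obs,res(r.x).reshape(-1,2)):print(o,l,c,e.round(1))
E
python3 fit.py
```

```text
zc -0.004658805848817301
rack [ 0.6332 -0.0163 -0.1037]
trough [ 0.4938 -0.342   0.0757]
tub [ 0.4629 -0.3428  1.647 ]
tray [ 0.5455  0.3862 -0.003 ]
fork [0.6394 0.0439 1.4964]
rack (-0.039, 0.12, 0.107) scene [-0.3 -1.4]
rack (-0.039, 0.12, 0.107) side [-1.   0.8]
rack (0.039, 0.12, 0.107) scene [-0.3 -1.5]
rack (0.039, 0.12, 0.107) side [1.  0.7]
rack (-0.039, 0.06, 0.107) scene [0.1 0. ]
rack (-0.039, 0.06, 0.107) side [-1.2  0.5]
rack (0.039, 0.06, 0.107) scene [-1.  1.]
rack (-0.039, 0, 0.107) side [-2.1  0.1]
rack (0.039, 0, 0.107) scene [-0.9  0.9]
rack (-0.039, -0.06, 0.107) scene [-0.3  0.1]
rack (-0.039, -0.06, 0.107) side [-1.7  0.4]
rack (0.039, -0.06, 0.107) scene [-1.5 -0.1]
rack (0.039, -0.06, 0.107) side [0.8 0.9]
rack (-0.039, -0.12, 0.107) side [-1.5  0.7]
trough (-0.19, 0.042, 0.09) scene [-0.2 -1.2]
trough (-0.19, -0.042, 0.09) scene [-0.8 -1. ]
trough (0.19, -0.042, 0.09) scene [1.6 0.5]
trough (0.19, 0.042, 0.09) scene [-0.2  0.6]
tub (0.033, 0.022, 0.086) scene [-0.3 -1.4]
tub (0.033, -0.022, 0.086) scene [1.1 0.4]
tub (-0.033, 0.022, 0.086) scene [-0.7  0.4]
tub (-0.033, -0.022, 0.086) scene [-0.3 -0.2]
tub (0, 0, 0.086) side [-0.6  0.7]
tray (-0.18, -0.065, 0.025) scene [-0.1 -2.8]
tray (-0.18, -0.065, 0.025) side [ 2.2 -5.8]
tray (-0.18, 0.065, 0.025) scene [ 1.1 -0.7]
tray (0.18, -0.065, 0.025) side [-3.8 -0.5]
fork (-0.15, 0, 0.008) scene [-1.3  0.7]
fork (-0.15, 0, 0.008) side [-0.3  1.1]
fork (0.15, 0, 0.0035) scene [-0.2 -0.7]
fork (0.15, 0, 0.0035) side [-0.6  0.4]
fork (-0.02, 0, 0.012) scene [-0.5 -0.9]
fork (-0.02, 0, 0.012) side [-1.  -0.3]
```

Scene and side pictures: the fork lies from (274,254) to (359,208) in scene, with the liner between the red tin (bay +90) and the green tin (bay -30). The tub lid is near (160,272) in the trough. I'm moving above the fork for a closer look.

{"name": "servo_tool", "arguments": {
  "plan": [-0.035,-0.0175,-0.002,0,0,0,-0.035,-0.0175,-0.002,0,0,0,-0.035,-0.0175,-0.002,0,0,0,-0.035,-0.0175,-0.002,0,0,0,-0.035,-0.0175,-0.002,0,0,0,-0.035,-0.0175,-0.002,0,0,0,-0.035,-0.0175,-0.002,0,0,0,-0.035,-0.0175,-0.002,0,0,0,-0.035,-0.0175,-0.002,0,0,0,-0.035,-0.0175,-0.002,0,0,0,-0.035,-0.0175,-0.002,0,0,0,-0.035,-0.0175,-0.002,0,0,0,-0.035,-0.0175,-0.002,0,0,0,-0.035,-0.0175,-0.002,0,0,0,-0.035,-0.0175,-0.002,0,0,0,-0.035,-0.0175,-0.002,0,0,0],
  "claw": 0
}}

```text
t: 2.15
tool_pos: [0.6333, 0.0116, 0.2849]
eef_rot: [-0.0, 0.23, 0.973, -0.0]
force: [0.3, -0.1, -0.3]
grip_width: 1.002
grasp_force: 0.0
```

{"name": "servo_tool", "arguments": {
  "plan": [0,0,0,0,0,8.4,0,0,0,0,0,8.4,0,0,0,0,0,8.4,0,0,0,0,0,8.4,0,0,0,0,0,8.4,0,0,0,0,0,8.4,0,0,0,0,0,8.4,0,0,0,0,0,8.4,0,0,0,0,0,0]
}}

```text
t: 3.28
tool_pos: [0.6326, 0.0127, 0.2849]
eef_rot: [-0.0, 0.73, 0.684, -0.0]
force: [-0.0, 0.1, -0.9]
grip_width: 1.002
grasp_force: 0.0
```

```bash
cat >> h.py <<'E'
def grab(tag):
    i=manip.camera_info("wrist");s=manip.get_state();im=manip.get_image("wrist")
    cv2.imwrite(f"pics/{tag}.png",cv2.resize(im,(800,600),interpolation=cv2.INTER_CUBIC))
    np.savez(f"pics/{tag}.npz",K=i["K"],r=i["rvec"],t=i["tvec"]);print(s["t"],s["tool_pos"].round(4),s["eef_rot"].round(4),s["force"].round(1),round(s["grip_width"],3),s["joint_positions"].round(2));return im
def wproj(tag,P):
    d=np.load(f"pics/{tag}.npz");return cv2.fisheye.projectPoints(np.array(P,float).reshape(-1,1,3),d["r"],d["t"],d["K"],np.zeros(4))[0][:,0]
def ray(tag,X,Y,z):
    "zoomed (800x600) pixel -> world point at height z"
    d=np.load(f"pics/{tag}.npz");u=np.array([(X+.5)*.7-.5,(Y+.5)*.7-.5]);K=d["K"]
    m=(u-K[:2,2])/K[0,0];th=np.hypot(*m);v=np.append(m/th*np.sin(th),np.cos(th))
    R=cv2.Rodrigues(d["r"])[0];c=-R.T@d["t"];w=R.T@v;return c+w*(z-c[2])/w[2]
E
python3 -c "
from h import *
grab('w1')"
```

```text
3.275 [0.6326 0.0127 0.2849] [-3.000e-04  7.298e-01  6.836e-01 -3.000e-04] [-0.   0.1 -0.9] 1.002 [-0.05  0.37  1.33 -0.    1.44  0.02]
```

View pics/w1.png

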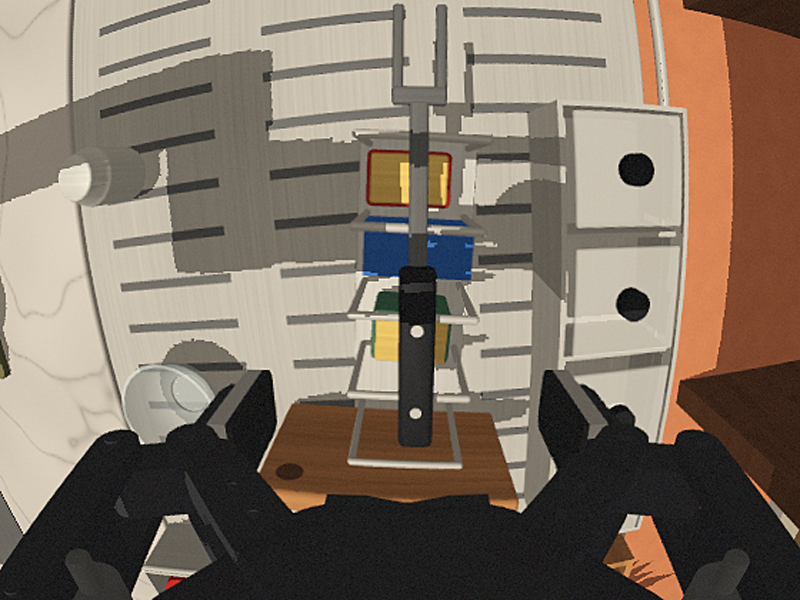

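Wrist view: the fork's butt is at (416,445), handle end (418,267), tines (396,5) and (443,5). Loop tops are at rows 135, 227, 316 and 395, and the liner is at (362–474, 228–278).

Run:
```python
from h import *
b=ray('w1',416,445,.126);e=ray('w1',418,268,.126);t=ray('w1',419.5,6,.115)
print('butt',b,'hend',e,'tip',t, np.linalg.norm(t-b),np.linalg.norm(e-b)); f=t-b;print('yaw',np.arctan2(f[1],f[0]))
L=[]
for yy,l,r in((.12,(357,137),(489,147)),(.06,(353,228),(483,229)),(0,(350,315),(478,318)),(-.06,(348,397),(468,393))):
    A=ray('w1',*l,.108);B=ray('w1',*r,.108);print(yy,A.round(4),B.round(4));L+= [((-.04,yy),A[:2]),((.04,yy),B[:2])]
def f(p):
    c,s=np.cos(p[2]),np.sin(p[2]);return np.concatenate([[p[0]+c*l[0]-s*l[1]-a[0],p[1]+s*l[0]+c*l[1]-a[1]] for l,a in L])
r=least_squares(f,[.63,0,0]);print(r.x,(r.fun*1e3).round(1))
for p in((362,230),(474,230),(362,275),(474,278)):print('liner',ray('w1',*p,.007).round(4))
```

```text
butt [ 0.63142092 -0.10395437  0.126     ] hend [0.64011507 0.02319786 0.126     ] tip [0.65207126 0.18994188 0.115     ] 0.29482612303822764 0.12744911892113234
yaw 1.5006475636391974
0.12 [0.6071 0.107  0.108 ] [0.6903 0.0957 0.108 ]
0.06 [0.6    0.0486 0.108 ] [0.6839 0.0427 0.108 ]
0 [ 0.5926 -0.0098  0.108 ] [ 0.6789 -0.0175  0.108 ]
-0.06 [ 0.5844 -0.0717  0.108 ] [ 0.6709 -0.0739  0.108 ]
[ 0.63527206 -0.01468493 -0.10807164] [ 1.3  1.9 -2.3  4.6  2.   0.6 -2.4 -2.1  2.9 -0.6 -3.8 -1.5  4.7  1.6
 -2.3 -4.7]
liner [0.5948 0.0351 0.007 ]
liner [0.6916 0.029  0.007 ]
liner [ 0.5914 -0.0047  0.007 ]
liner [ 0.6901 -0.0137  0.007 ]
```

{"name": "servo_tool", "arguments": {
  "plan": [0,0.006,0.025,0,0,0.5,0,0,0.03,0,0,0,0,0,0.03,0,0,0,0,0,0.03,0,0,0,0,0,0.02,0,0,0,0,0,0.016,0,0,0,0,0,0,0,0,0,0,0,0,0,0,0]
}}

```text
t: 4.32
tool_pos: [0.6395, 0.0122, 0.1351]
eef_rot: [0.001, 0.733, 0.68, 0.0]
force: [-0.7, 0.6, -0.1]
grip_width: 0.998
grasp_force: 0.0
```

{"name": "servo_tool", "arguments": {
  "plan": [0,0,0,0,0,0,0,0,0,0,0,0,0,0,0,0,0,0,0,0,0,0,0,0,0,0,0,0,0,0,0,0,0,0,0,0,0,0,0,0,0,0,0,0,0,0,0,0],
  "claw": 255,
  "force": 50
}}

```text
t: 5.32
tool_pos: [0.6392, 0.0123, 0.1349]
eef_rot: [0.0, 0.733, 0.68, 0.0]
force: [-0.3, 0.5, 5.5]
grip_width: 0.263
grasp_force: 50.9
```

{"name": "servo_tool", "arguments": {
  "plan": [0,0,-0.01,0,0,0,0,0,-0.02,0,0,0,0,0,-0.03,0,0,0,0,0,-0.03,0,0,0,0,0,-0.015,0,0,0,0.032,-0.0078,0,0,0,0,0.032,-0.0078,0,0,0,0,0.032,-0.0078,0,0,0,0,0.032,-0.0078,0,0,0,0,0.032,-0.0078,0,0,0,0,0.032,-0.0078,0,0,0,0,0.032,-0.0078,0,0,0,0,0.032,-0.0078,0,0,0,0,0.032,-0.0078,0,0,0,0,0.032,-0.0078,0,0,0,0,0.032,-0.0078,0,0,0,0,0.032,-0.0078,0,0,0,0]
}}

```text
t: 7.45
tool_pos: [0.5737, 0.4029, 0.2381]
eef_rot: [-0.0, 0.733, 0.68, -0.001]
force: [-0.0, 0.8, -0.5]
grip_width: 0.266
grasp_force: 50.2
```

{"name": "servo_tool", "arguments": {
  "plan": [0,0,0,0,0,-9.4,0,0,0,0,0,-9.4,0,0,0,0,0,-9.4,0,0,0,0,0,-9.4,0,0,0,0,0,-9.4,0,0,0,0,0,-9.4,0,0,0,0,0,-9.4,0,0,0,0,0,-9.4,0,0,0,0,0,-9.4,0,0,0,0,0,-9.4,0,0,0,0,0,0]
}}

```text
t: 8.82
tool_pos: [0.574, 0.402, 0.2382]
eef_rot: [-0.001, 0.004, 1.0, -0.001]
force: [0.4, -0.5, -1.9]
grip_width: 0.263
grasp_force: 50.2
```

```bash
python3 -c "
from h import *
grab('w2')"
```

```text
8.825 [0.574  0.402  0.2382] [-9.0e-04  3.8e-03  1.0e+00 -6.0e-04] [ 0.4 -0.5 -1.9] 0.263 [ 0.55  0.49  1.24 -0.    1.41 -1.01]
```

View pics/w2.png

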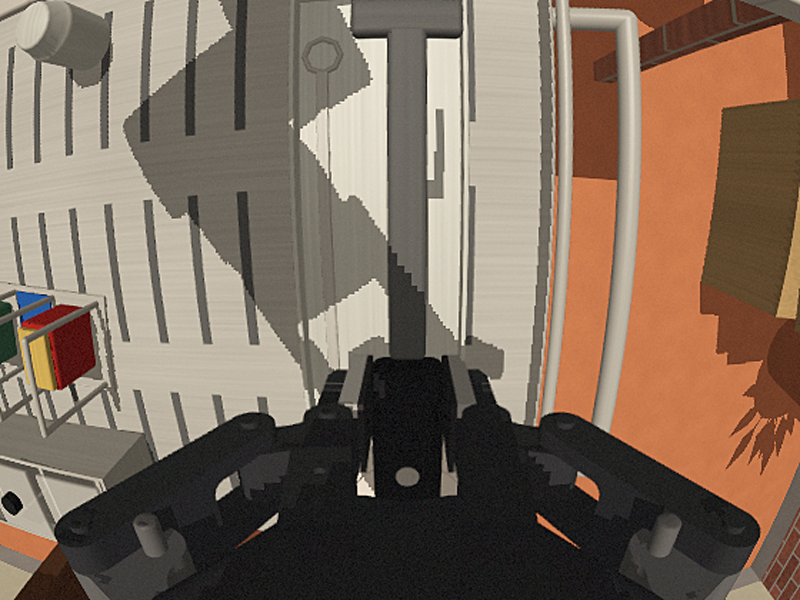

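Run:
```python
from h import *
for p in((291,120),(298,300),(474,120),(469,300)):print('rim',p,ray('w2',*p,.025).round(4))
for p in((464,120),(461,300)):print('floor+',p,ray('w2',*p,.025).round(4),ray('w2',*p,.004).round(4))
for p in((322,55),(322,150),(328,330)):print('skewer',ray('w2',*p,.008).round(4))
```

```text
rim (291, 120) [0.4641 0.3199 0.025 ]
rim (298, 300) [0.5987 0.3196 0.025 ]
rim (474, 120) [0.4669 0.4511 0.025 ]
rim (469, 300) [0.5996 0.449  0.025 ]
floor+ (464, 120) [0.4671 0.4439 0.025 ] [0.4646 0.4465 0.004 ]
floor+ (461, 300) [0.5996 0.4429 0.025 ] [0.6054 0.4454 0.004 ]
skewer [0.4118 0.3398 0.008 ]
skewer [0.4865 0.3394 0.008 ]
skewer [0.6286 0.3384 0.008 ]
```

{"name": "servo_tool", "arguments": {
  "plan": [0,0,0.02,0,0,0,0,0,0.035,0,0,0,0,0,0.035,0,0,0,0,0,0.035,0,0,0,0,0,0.03,0,0,0,0,0,0.02,0,0,0,0,0,0.015,0,0,0,0,0,0.01,0,0,0,0,0,0.003,0,0,0,0,0,0.002,0,0,0,0,0,0,0,0,0]
}}

```text
t: 10.25
tool_pos: [0.5749, 0.4025, 0.035]
eef_rot: [0.0, 0.003, 1.0, 0.0]
force: [0.1, -0.8, -2.0]
grip_width: 0.265
grasp_force: 50.2
```

{"name": "servo_tool", "arguments": {
  "plan": [0,0,0.001,0,0,0,0,0,0.001,0,0,0,0,0,0,0,0,0,0,0,0,0,0,0]
}}

```text
t: 10.75
tool_pos: [0.5745, 0.4022, 0.0323]
eef_rot: [-0.0, 0.003, 1.0, -0.0]
force: [0.6, -0.1, -1.3]
grip_width: 0.264
grasp_force: 50.2
```

{"name": "servo_tool", "arguments": {
  "plan": [0,0,0.001,0,0,0,0,0,0.001,0,0,0,0,0,0.0005,0,0,0,0,0,0,0,0,0]
}}

```text
t: 11.25
tool_pos: [0.5744, 0.4022, 0.0297]
eef_rot: [-0.0, 0.003, 1.0, -0.0]
force: [-0.6, -0.3, -0.9]
grip_width: 0.266
grasp_force: 50.2
```

{"name": "servo_tool", "arguments": {
  "plan": [0,0,0.001,0,0,0,0,0,0.001,0,0,0,0,0,0,0,0,0,0,0,0,0,0,0]
}}

```text
t: 11.75
tool_pos: [0.5746, 0.4023, 0.0289]
eef_rot: [0.0, 0.003, 1.0, 0.0]
force: [-1.4, -1.4, 5.5]
grip_width: 0.265
grasp_force: 51.0
```

{"name": "servo_tool", "arguments": {
  "plan": [0,0,0,0,0,0,0,0,0,0,0,0,0,0,0,0,0,0,0,0,0,0,0,0],
  "claw": 155
}}

```text
t: 12.25
tool_pos: [0.5745, 0.4023, 0.0276]
eef_rot: [-0.0, 0.003, 1.0, -0.0]
force: [0.5, -0.0, -0.3]
grip_width: 0.394
grasp_force: 0.0
```

{"name": "servo_tool", "arguments": {
  "plan": [0,0,-0.005,0,0,0,0,0,-0.015,0,0,0,0,0,-0.03,0,0,0,0,0,-0.04,0,0,0,0,0,-0.04,0,0,0,0,0,-0.04,0,0,0,0,0,-0.04,0,0,0,0,0,0,0,0,0,0,0,0,0,0,0]
}}

```text
t: 13.38
tool_pos: [0.5742, 0.4021, 0.2385]
eef_rot: [0.0, 0.003, 1.0, 0.0]
force: [-0.1, -0.2, -0.2]
grip_width: 0.392
grasp_force: 0.0
```

```bash
python3 -c "
from h import *
grab('w3')
for n in('scene','side'): cv2.imwrite(f'pics/{n}1.png',manip.get_image(n))
a=cv2.imread('pics/w3.png')[0:420]; a=cv2.resize(a,(600,315)); s=cv2.imread('pics/side1.png')[250:345,140:340]; s=cv2.resize(s,(600,285),interpolation=cv2.INTER_CUBIC)
cv2.imwrite('pics/w3m.png',np.vstack([a,s]))"
```

```text
13.375 [0.5742 0.4021 0.2385] [3.0e-04 2.9e-03 1.0e+00 2.0e-04] [-0.1 -0.2 -0.2] 0.392 [ 0.55  0.49  1.24  0.    1.41 -1.01]
```

View pics/w3m.png

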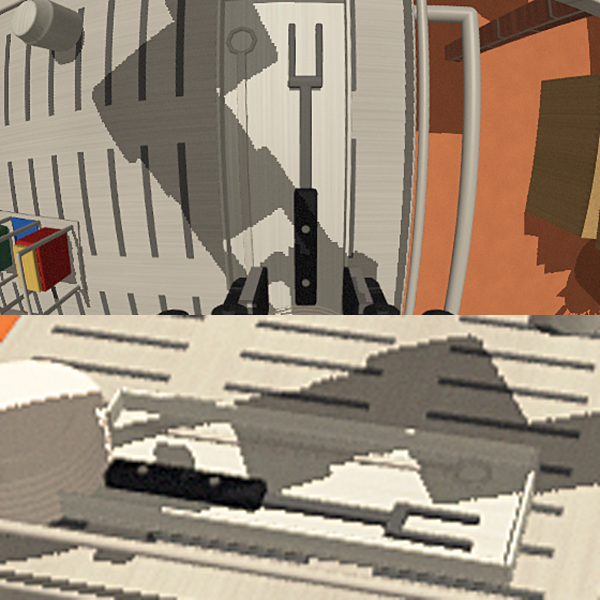

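The fork lies flat in the tray's free half, handle at (305,245) and tines at (305,55). Next I'm moving over to the tub.

{"name": "servo_tool", "arguments": {
  "plan": [0,0,0,0,0,9.5,0,0,0,0,0,9.5,0,0,0,0,0,9.5,0,0,0,0,0,9.5,0,0,0,0,0,9.5,0,0,0,0,0,9.5,0,0,0,0,0,9.5,0,0,0,0,0,9.5,0,0,0,0,0,9.5,0,0,0,0,0,0],
  "claw": 0
}}

```text
t: 14.78
tool_pos: [0.574, 0.4019, 0.2363]
eef_rot: [-0.0, 0.68, 0.733, -0.001]
force: [-0.5, -0.8, 0.3]
grip_width: 1.0
grasp_force: 0.0
```

{"name": "servo_tool", "arguments": {
  "plan": [-0.04,-0.0085,-0.002,0,0,0,-0.04,-0.0085,-0.002,0,0,0,-0.04,-0.0085,-0.002,0,0,0,-0.04,-0.0085,-0.002,0,0,0,-0.04,-0.0085,-0.002,0,0,0,-0.04,-0.0085,-0.002,0,0,0,-0.04,-0.0085,-0.002,0,0,0,-0.04,-0.0085,-0.002,0,0,0,-0.04,-0.0085,-0.002,0,0,0,-0.04,-0.0085,-0.002,0,0,0,-0.04,-0.0085,-0.002,0,0,0,-0.04,-0.0085,-0.002,0,0,0,-0.04,-0.0085,-0.002,0,0,0,-0.04,-0.0085,-0.002,0,0,0,-0.04,-0.0085,-0.002,0,0,0,-0.04,-0.0085,-0.002,0,0,0,-0.04,-0.0085,-0.002,0,0,0,-0.04,-0.0085,-0.002,0,0,0,-0.04,-0.0085,-0.002,0,0,0,-0.04,-0.0085,-0.002,0,0,0]
}}

```text
t: 17.27
tool_pos: [0.4626, -0.4091, 0.2772]
eef_rot: [-0.001, 0.68, 0.734, 0.0]
force: [1.2, 0.1, 0.6]
grip_width: 1.0
grasp_force: 0.0
```

{"name": "servo_tool", "arguments": {
  "plan": [0,0,0,0,0,0]
}}

```text
t: 17.4
tool_pos: [0.4624, -0.4109, 0.277]
eef_rot: [-0.0, 0.681, 0.732, -0.0]
force: [-0.3, -0.0, -0.5]
grip_width: 1.002
grasp_force: 0.0
```

```bash
python3 -c "
from h import *
grab('w4')
print('shaker',ray('w1',100,178,.04),ray('w2',80,60,.02),'bowl',ray('w1',168,402,.03))"
```

```text
17.4 [ 0.4624 -0.4109  0.277 ] [-1.000e-04  6.810e-01  7.322e-01 -4.000e-04] [-0.3 -0.  -0.5] 1.002 [-0.79  0.35  1.38 -0.    1.41 -0.87]
shaker [0.35864192 0.11234818 0.04      ] [0.38297839 0.12093445 0.02      ] bowl [ 0.38176978 -0.11501706  0.03      ]
```

View pics/w4.png

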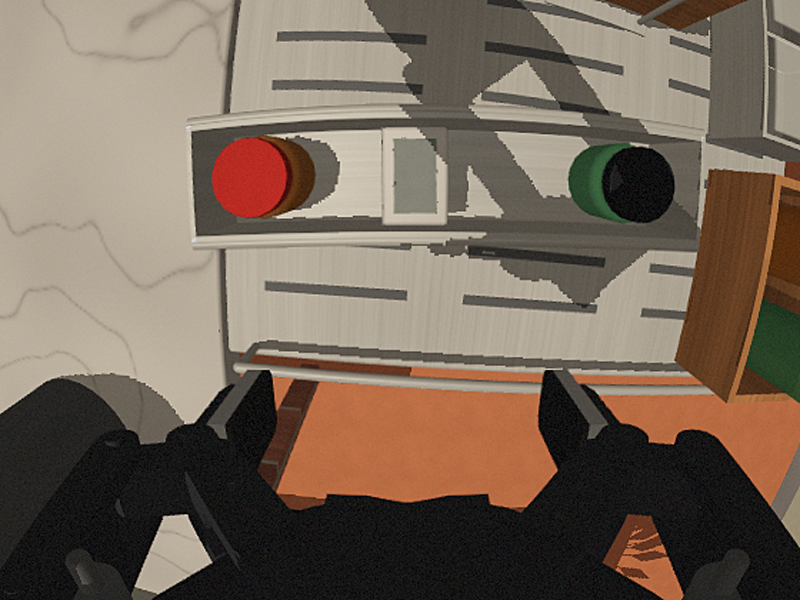

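The tub's lid is seen from (383,128) to (448,225), with the amber jar at (255,178) and the green jar at (625,184).

Run:
```python
from h import *
c=np.array([ray('w4',*p,.09) for p in((383,128),(447,128),(447,224),(383,222))]);print(c.round(4),c.mean(0).round(4))
e=c[3]-c[0];print(np.linalg.norm(e),np.degrees(np.arctan2(-e[1],-e[0])));
for p in((195,121),(700,137),(195,243),(697,247)):print('tr',ray('w4',*p,.09).round(4))
for p in((252,178),(640,184)):print('jar',ray('w4',*p,.085).round(4))
d=c.mean(0)-[.4624,-.4109,.09]
q=[0,.681,.732];tx=np.array([2*q[1]**2-1,2*q[1]*q[2]]);ty=np.array([tx[1],-tx[0]]);print('dx dy',d[:2]@tx,d[:2]@ty,tx)
```

```text
[[ 0.4399 -0.3135  0.09  ]
 [ 0.4815 -0.3103  0.09  ]
 [ 0.4866 -0.374   0.09  ]
 [ 0.4441 -0.3759  0.09  ]] [ 0.463  -0.3434  0.09  ]
0.06251924036382346 93.86425760937571
tr [ 0.3069 -0.3097  0.09  ]
tr [ 0.6732 -0.2862  0.09  ]
tr [ 0.3089 -0.397   0.09  ]
tr [ 0.6829 -0.3699  0.09  ]
jar [ 0.3509 -0.3502  0.085 ]
jar [ 0.6261 -0.3303  0.085 ]
dx dy 0.06723567759609494 0.005495778930550125 [-0.072478  0.996984]
```

{"name": "servo_tool", "arguments": {
  "plan": [0.03,0.0025,0.02,0,0,0,0.037,0.003,0.03,0,0,0,0,0,0.035,0,0,0,0,0,0.035,0,0,0,0,0,0.035,0,0,0,0,0,0.03,0,0,0,0,0,0.02,0,0,0,0,0,0.01,0,0,0,0,0,0,0,0,0]
}}

```text
t: 18.58
tool_pos: [0.4635, -0.3397, 0.0624]
eef_rot: [-0.001, 0.68, 0.733, 0.0]
force: [0.5, 0.1, 0.3]
grip_width: 1.002
grasp_force: 0.0
```

{"name": "servo_tool", "arguments": {
  "plan": [0,0,0,0,0,0,0,0,0,0,0,0,0,0,0,0,0,0,0,0,0,0,0,0,0,0,0,0,0,0,0,0,0,0,0,0],
  "claw": 255,
  "force": 50
}}

```text
t: 19.32
tool_pos: [0.4641, -0.3412, 0.0638]
eef_rot: [0.001, 0.681, 0.732, -0.0]
force: [-0.7, 1.0, 5.3]
grip_width: 0.511
grasp_force: 52.0
```

{"name": "servo_tool", "arguments": {
  "plan": [0,0,-0.01,0,0,0,0,0,-0.03,0,0,0,0,0,-0.035,0,0,0,0,0,-0.035,0,0,0,0,0,-0.035,0,0,0,0,0,-0.03,0,0,0,0,0,-0.012,0,0,0]
}}

```text
t: 20.2
tool_pos: [0.4641, -0.3411, 0.2517]
eef_rot: [0.001, 0.681, 0.732, 0.0]
force: [-0.1, 0.2, -4.0]
grip_width: 0.513
grasp_force: 51.6
```

{"name": "servo_tool", "arguments": {
  "plan": [0.015,0.0045,0,0,0,0,0.034,0.0097,0,0,0,0,0.034,0.0097,0,0,0,0,0.034,0.0097,0,0,0,0,0.034,0.0097,0,0,0,0,0.034,0.0097,0,0,0,0,0.034,0.0097,0,0,0,0,0.034,0.0097,0,0,0,0,0.034,0.0097,0,0,0,0,0.034,0.0097,0,0,0,0,0.034,0.0097,0,0,0,0,0.034,0.0097,0,0,0,0,0.034,0.0097,0,0,0,0,0.034,0.0097,0,0,0,0,0.034,0.0097,0,0,0,0,0.034,0.0097,0,0,0,0,0.02,0.0057,0,0,0,0,0,0,0,0,0,0]
}}

```text
t: 22.45
tool_pos: [0.5785, 0.2155, 0.2483]
eef_rot: [-0.001, 0.68, 0.733, -0.001]
force: [0.2, -0.5, -3.6]
grip_width: 0.508
grasp_force: 51.6
```

{"name": "servo_tool", "arguments": {
  "plan": [0,0,0,0,0,-10,0,0,0,0,0,-10,0,0,0,0,0,-10,0,0,0,0,0,-10,0,0,0,0,0,-10,0,0,0,0,0,-10,0,0,0,0,0,-10,0,0,0,0,0,-10,0,0,0,0,0,0,0,0,0,0,0,0]
}}

```text
t: 23.7
tool_pos: [0.5791, 0.2133, 0.2495]
eef_rot: [-0.0, 0.053, 0.999, -0.0]
force: [-0.7, -0.4, -3.1]
grip_width: 0.507
grasp_force: 51.6
```

{"name": "servo_tool", "arguments": {
  "plan": [0,0,0.02,0,0,0,0,0,0.035,0,0,0,0,0,0.035,0,0,0,0,0,0.035,0,0,0,0,0,0.03,0,0,0,0,0,0.02,0,0,0,0,0,0.01,0,0,0,0,0,0,0,0,0,0,0,0.001,0,0,0,0,0,0.001,0,0,0,0,0,0.001,0,0,0,0,0,0,0,0,0]
}}

```text
t: 25.2
tool_pos: [0.5794, 0.2141, 0.062]
eef_rot: [0.0, 0.051, 0.999, 0.0]
force: [0.3, 0.8, -3.2]
grip_width: 0.512
grasp_force: 51.6
```

{"name": "servo_tool", "arguments": {
  "plan": [0,0,0.001,0,0,0,0,0,0.001,0,0,0,0,0,0,0,0,0]
}}

```text
t: 25.58
tool_pos: [0.5794, 0.2141, 0.0599]
eef_rot: [0.0, 0.051, 0.999, 0.0]
force: [-0.7, 0.2, -1.8]
grip_width: 0.513
grasp_force: 51.7
```

{"name": "servo_tool", "arguments": {
  "plan": [0,0,0.001,0,0,0,0,0,0.0005,0,0,0,0,0,0,0,0,0]
}}

```text
t: 25.95
tool_pos: [0.5794, 0.2141, 0.0599]
eef_rot: [0.0, 0.051, 0.999, 0.0]
force: [-4.8, -1.1, 8.8]
grip_width: 0.507
grasp_force: 52.9
```

{"name": "servo_tool", "arguments": {
  "plan": [0,0,0,0,0,0,0,0,0,0,0,0,0,0,0,0,0,0,0,0,0,0,0,0,0,0,-0.01,0,0,0,0,0,-0.03,0,0,0,0,0,-0.04,0,0,0,0,0,-0.015,0,0,0,0,0,0,0,0,10,0,0,0,0,0,10,0,0,0,0,0,10,0,0,0,0,0,10,0,0,0,0,0,10,0,0,0,0,0,10,0,0,0,0,0,10,0,0,0,0,0,10,0,0,0,0,0,10,0,0,0,0,0,0],
  "claw": 0
}}

```text
t: 28.2
tool_pos: [0.579, 0.214, 0.1528]
eef_rot: [-0.0, 0.742, 0.671, -0.0]
force: [-0.8, 0.8, 0.1]
grip_width: 0.998
grasp_force: 0.0
```

{"name": "servo_tool", "arguments": {
  "plan": [0,0,0,0,0,0,0,0,0.02,0,0,0,0,0,0.03,0,0,0,0,0,0.025,0,0,0,0,0,0.0125,0,0,0,0,0,0,0,0,0,0,0,0,0,0,0]
}}

```text
t: 29.08
tool_pos: [0.5802, 0.2144, 0.0667]
eef_rot: [0.0, 0.742, 0.67, 0.001]
force: [-1.1, 0.9, 0.8]
grip_width: 0.998
grasp_force: 0.0
```

{"name": "servo_tool", "arguments": {
  "plan": [0,0,0,0,0,0,0,0,0,0,0,0,0,0,0,0,0,0,0,0,0,0,0,0,0,0,0,0,0,0,0,0,0,0,0,0],
  "claw": 255,
  "force": 50
}}

```text
t: 29.82
tool_pos: [0.5808, 0.2144, 0.0673]
eef_rot: [0.001, 0.742, 0.67, 0.002]
force: [1.3, -0.6, 6.6]
grip_width: 0.77
grasp_force: 56.9
```

{"name": "servo_tool", "arguments": {
  "plan": [0,0,-0.01,0,0,0,0,0,-0.03,0,0,0,0,0,-0.035,0,0,0,0,0,-0.035,0,0,0,0,0,-0.035,0,0,0,0,0,-0.035,0,0,0,0,0,-0.02,0,0,0,-0.027,0.01,0,0,0,0,-0.028,0.0105,0,0,0,0,-0.028,0.0105,0,0,0,0,-0.028,0.0105,0,0,0,0,-0.028,0.0105,0,0,0,0,-0.028,0.01,0,0,0,0,-0.028,0.01,0,0,0,0,-0.027,0.01,0,0,0,0,0,0,0,0,0,0,0,0,0,0,0,0]
}}

```text
t: 31.95
tool_pos: [0.6374, -0.0146, 0.2652]
eef_rot: [-0.001, 0.742, 0.67, -0.0]
force: [-0.2, -0.3, -2.9]
grip_width: 0.764
grasp_force: 56.7
```

```bash
python3 -c "
from h import *
grab('w5')"
```

```text
31.95 [ 0.6374 -0.0146  0.2652] [-1.100e-03  7.423e-01  6.701e-01 -5.000e-04] [-0.2 -0.3 -2.9] 0.764 [-0.09  0.39  1.35  0.    1.41  0.01]
```

View pics/w5.png

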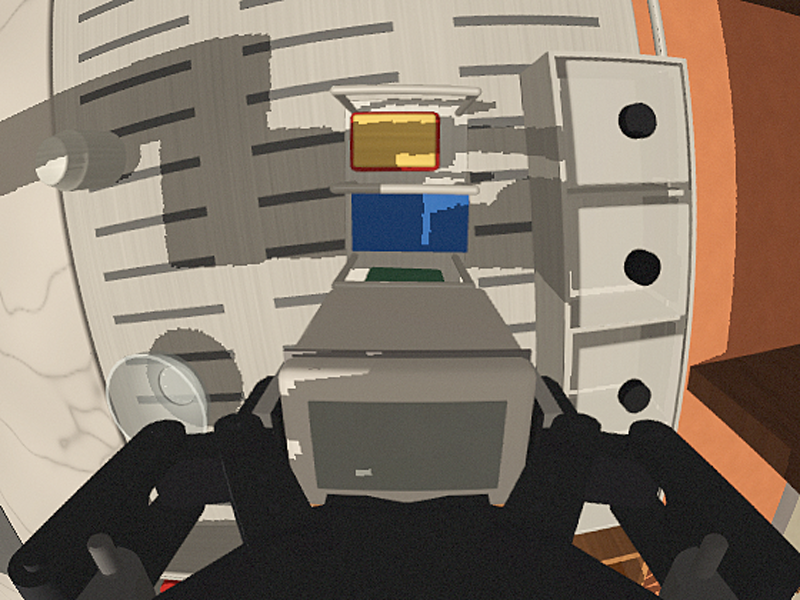

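Run:
```python
from h import *
g=lambda x,y,z:ray('w5',x,y,z)[:2]
tx=np.array([2*.7423**2-1,2*.7423*.6701]);ty=np.array([tx[1],-tx[0]]);T=np.array([.6374,-.0146])
def loc(p):return ((p-T)@tx*1e3).round(1),((p-T)@ty*1e3).round(1)
print(tx)
for n,p in(('l60a',g(333,189,.107)),('l60b',g(480,189,.107)),('l120a',g(333,89,.107)),('l120b',g(480,93,.107)),('lin+a',g(350,225,.007)),('lin+b',g(468,225,.007)),('lin-y a',g(351,250,.007)),('lin-y b',g(468,250,.007)),('l0 a',g(338,284,.107)),('l0b',g(472,282,.107))):print(n,p.round(4),loc(p))
for z in (.195,.198):print('tubfoot',loc(g(337,286,z)),loc(g(490,287,z)))
```

```text
[0.10201858 0.99483046]
l60a [0.5992 0.0496] (np.float64(60.0), np.float64(-44.6))
l60b [0.6869 0.0406] (np.float64(60.0), np.float64(43.6))
l120a [0.6058 0.1104] (np.float64(121.2), np.float64(-44.2))
l120b [0.6925 0.0989] (np.float64(118.6), np.float64(43.2))
lin+a [0.593  0.0169] (np.float64(26.8), np.float64(-47.4))
lin+b [0.6894 0.0071] (np.float64(26.9), np.float64(49.5))
lin-y a [ 0.5912 -0.004 ] (np.float64(5.9), np.float64(-47.1))
lin-y b [ 0.6878 -0.0138] (np.float64(6.0), np.float64(50.0))
l0 a [ 0.5946 -0.009 ] (np.float64(1.2), np.float64(-43.1))
l0b [ 0.6776 -0.0162] (np.float64(2.5), np.float64(40.2))
tubfoot (np.float64(21.7), np.float64(-29.7)) (np.float64(21.3), np.float64(35.7))
tubfoot (np.float64(22.4), np.float64(-29.2)) (np.float64(22.1), np.float64(35.2))
```

The loops and liner lie square to the tool. Loop 60 is at row 189, the liner spans (350–468, 195–250), and the bay centre is about 30.5 mm ahead along tool x.

{"name": "servo_tool", "arguments": {
  "plan": [0.012,-0.001,0,0,0,0,0.0185,-0.001,0,0,0,0,0,0,0.02,0,0,0,0,0,0.03,0,0,0,0,0,0.025,0,0,0,0,0,0.015,0,0,0,0,0,0.015,0,0,0,0,0,0.015,0,0,0,0,0,0,0,0,0]
}}

```text
t: 33.12
tool_pos: [0.6386, 0.0156, 0.1445]
eef_rot: [-0.001, 0.742, 0.67, -0.001]
force: [0.2, 0.4, -2.2]
grip_width: 0.764
grasp_force: 56.7
```

{"name": "servo_tool", "arguments": {
  "plan": [0,0,0.015,0,0,0,0,0,0.015,0,0,0,0,0,0.015,0,0,0,0,0,0.012,0,0,0,0,0,0.006,0,0,0,0,0,0,0,0,0,0,0,0.001,0,0,0,0,0,0.001,0,0,0,0,0,0.001,0,0,0,0,0,0.001,0,0,0,0,0,0,0,0,0,0,0,0,0,0,0]
}}

```text
t: 34.62
tool_pos: [0.6395, 0.0155, 0.0788]
eef_rot: [0.0, 0.742, 0.67, 0.0]
force: [-0.1, 1.2, -3.0]
grip_width: 0.764
grasp_force: 56.7
```

{"name": "servo_tool", "arguments": {
  "plan": [0,0,0.0008,0,0,0,0,0,0.0005,0,0,0,0,0,0,0,0,0]
}}

```text
t: 35.0
tool_pos: [0.6395, 0.0155, 0.0774]
eef_rot: [-0.0, 0.742, 0.67, -0.0]
force: [0.1, 0.4, -3.2]
grip_width: 0.768
grasp_force: 56.7
```

{"name": "servo_tool", "arguments": {
  "plan": [0,0,0.001,0,0,0,0,0,0.001,0,0,0,0,0,0.0005,0,0,0,0,0,0,0,0,0]
}}

```text
t: 35.5
tool_pos: [0.6394, 0.0155, 0.0749]
eef_rot: [-0.0, 0.742, 0.67, -0.0]
force: [-0.2, 0.9, -2.6]
grip_width: 0.767
grasp_force: 56.7
```

{"name": "servo_tool", "arguments": {
  "plan": [0,0,0.001,0,0,0,0,0,0.0007,0,0,0,0,0,0,0,0,0,0,0,0,0,0,0]
}}

```text
t: 36.0
tool_pos: [0.6396, 0.0154, 0.0742]
eef_rot: [0.0, 0.742, 0.67, 0.0]
force: [-2.1, -0.2, 4.7]
grip_width: 0.762
grasp_force: 57.6
```

{"name": "servo_tool", "arguments": {
  "plan": [0,0,0,0,0,0,0,0,0,0,0,0,0,0,0,0,0,0,0,0,0,0,0,0,0,0,0,0,0,0,0,0,-0.01,0,0,0,0,0,-0.02,0,0,0,0,0,-0.03,0,0,0,0,0,-0.04,0,0,0,0,0,-0.04,0,0,0,0,0,-0.04,0,0,0,0,0,0,0,0,0,0,0,0,0,0,0],
  "claw": 0
}}

```text
t: 37.62
tool_pos: [0.639, 0.0155, 0.2534]
eef_rot: [-0.0, 0.742, 0.67, -0.0]
force: [0.5, -0.3, -1.1]
grip_width: 0.996
grasp_force: 0.0
```

Run:
```python
from h import *
im=grab('w6').astype(int)
# tub lid corners expected at z .093 if placed at release pose; check white box via sharpness: report lid patch bounds along lines
P=[ray('w6',400,250,.093)];
c,s=np.cos(-.1022),np.sin(-.1022)
q=[[.6396+c*a-s*b,.0154+s*a+c*b,.093] for a,b in((-.033,-.022),(.033,-.022),(.033,.022),(-.033,.022))]
p=wproj('w6',q);print(p.round(1))
o=im.astype(np.uint8).copy();cv2.polylines(o,[p.round().astype(int)],True,(0,0,255),1)
cv2.imwrite('pics/w6o.png',cv2.resize(o[60:320,150:450],(800,600*13//13)))
```

```text
37.625 [0.639  0.0155 0.2534] [-0.      0.7422  0.6702 -0.    ] [ 0.5 -0.3 -1.1] 0.996 [-0.04  0.4   1.36  0.    1.38  0.06]
[[249.  222.7]
 [321.4 222.7]
 [322.8 175. ]
 [247.7 174.9]]
```

View pics/w6o.png

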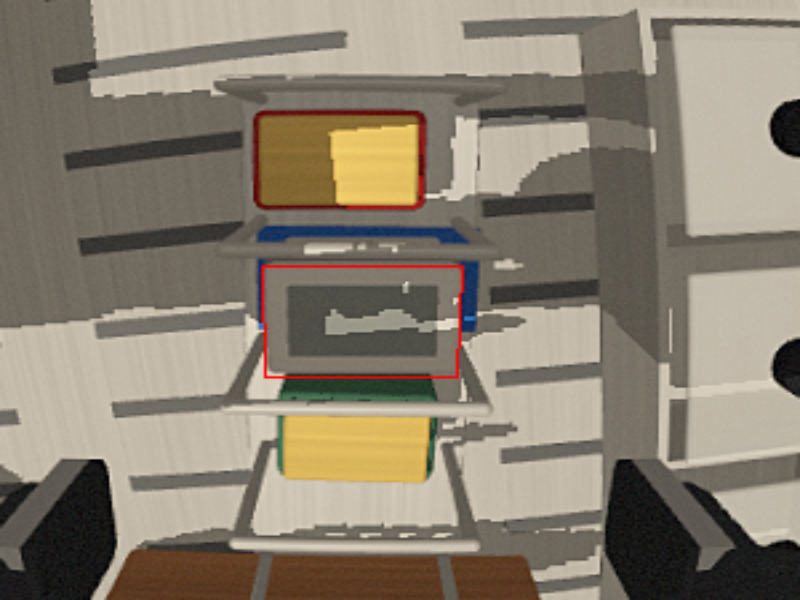

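The tub's lid fills the predicted outline at (265–460, 266–376). It stands upright and centred on the liner, and the tins haven't moved.

```bash
python3 -c "
from station import manip
print(manip.close_job())"
```

```text
the job is handed in; nothing more can be done
None
```

I laid the fork flat in the tray beside the skewer, set the tub down upright and lengthways on the blue liner in its bay, and handed the job in at about 38 s of the 64 s; no score came back.

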